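# Make the can labeller ready for threading and hold its sprung hood

## Robot

A 6-joint arm with a two-finger parallel gripper is mounted at the origin on the work surface. World frame = base frame: x ahead of the robot, y to its left, z up, the work surface at z = 0. Lengths are in mm, angles in rad, forces in N, time in s.
With the tool pointing down it reaches from about 375 to 825 mm from the base axis. Payload 5.5 kg.
Tool frame: the origin (TCP) lies between the finger pads; the fingertips stand 25 mm ahead of it and the grasp point (between the pads) lies 6 mm ahead of it; z points along the fingers, y is the direction in which the jaws open and shut (so a half turn about z gives the same grasp; the last joint's range is limited). The gripper opens to 85 mm and grips with 20 to 120 N. Pads are 22 mm wide; open, the fingers measure 114 mm over their backs; the gripper's body (76 mm by 85 mm) begins 54 mm behind the grasp point. The pads swing forward as they close: fully open they stand 13 mm farther back than shut.
Start: joints at [1.124, 0.314, -0.047, 1.21, 0, 1.571], TCP at [259.245, 541.098, 256.299] pointing down, gripper open.
Joint ranges: [-2.67, 2.67], [-0.69, 1.73], [-1.03, 1.25], [-2.08, 2.16], [-1.42, 1.45], [-3.14, 3.14]. Speed limits (rad/s): [2.39, 2.39, 3.01, 3.14, 3.14, 3.14].

## Interface

Orientations are given as a unit quaternion [x, y, z, w].
In Python, from workcell import manip gives the robot as it stands. The module is installed in compiled form; this text tells all that it offers.
- The arm moves only by the shell command python3 -m crank 'ROWS' [FORCE]. ROWS is text: rows parted by semicolons, each of 7 numbers parted by spaces: the shift along the world's x, y, z in m, then the turn, a rotation vector about the world's x, y, z in rad, then the opening in per cent of the stroke, from 0 (shut) to 100 (fully open). A call has 1 to 10 rows; each row shifts and turns the commanded pose from where the row before left it; what a row does not reach is not made up. A row lasts 1/12 s, in which the tool goes at most 41.7 mm and 7.16 degrees, less where a joint would pass 70% of its speed; a pose out of reach is approached as far as the arm can. A call is refused whole if a number of a shift passes 0.0417 or a number of a turn 0.125, either way. A call with a gripper value outside its range is refused whole. The fingers move at their own pace and stop on an object; FORCE is the grip in N (left out, the last holds). Time passes only in rows, so rows that do not move let the fingers close. It gives the time, the measured TCP pose, the force and the opening at its end, in the units of the state.
- manip.read_state(): the state, without advancing time (a new reading comes with each control period).
- manip.read_camera(name): name is "side" or "top" or "wrist"; returns (picture, depth): 400x640x3 uint8, blue, green, red; 400x640 float32, mm along the optical axis (not along the pixel's ray), 0 where there is no reading.
- manip.calibration(name): a dict with "mtx" (3x3 intrinsics, pixels), "extrinsics" (4x4, takes a point from camera to world coordinates). Camera axes: x right, y down, z forward; pixel columns grow to the right and rows downward; lengths in mm; the calibration is good to about 2 mm. A picture is of the moment at which its call begins: read the wrist's pose just before it. calibration takes no time and is no camera call; for the wrist camera it gives the pose at the moment of the call.
- manip.finish_job(): hands the job in, once; it reports no verdict.
The state is a dict: "t": time; "joints": joint angles; "joint_velocities": joint speeds; "joint_efforts": joint torques, N m; "ee_pos": TCP position; "orientation": TCP orientation; "force": force on the tool from outside, world axes, zero at the start; "torque": the same for the moment, N m; "finger_gap": finger opening in mm.
Only numpy, scipy, OpenCV 4.12 (cv2) and the standard library are available. Lean on these libraries where they do the work, as an engineer would, in place of code of your own. Each camera call takes 0.05 s, during which the arm holds its last target.

## Task

I am about to thread a new roll into the can labeller. Press the grey hub on the full label roll down until it is fully home, then take the labeller's hood by its bar handle and raise it a little past its balance point, so that you know the spring carries it, without letting it fly up to its stop. Ease it back, never letting it drop, to a few degrees below the balance point, where it would swing shut by itself if let go, and finish holding it still there by the handle while I work underneath; leave everything else on the bench where it stands.

Things in the scene. Friction and masses are not known exactly. Their poses are not given: they have to be found in the camera images.
- hub_top (a point): Centre of the flat top of the grey plastic hub (boss 48 mm across, 22 mm high, on a 110 mm flange) in the core of the full label roll: white paper, 170 mm across, 90 mm tall, on a low fixed stand (unwinder) left or right of the labeller. The other side's stand (rewinder) has a bare cardboard core and no hub. Top when fully home: 166 mm above the bench. z up.
- hub (a joint): How far the hub is pressed into the core, in m: 0 fully out, 0.014 fully home (its flange on the roll, a solid stop). It starts 0 to 5 mm in, slides straight down, takes about 7 N to move and stays where it is left.
- hood_handle (a point): Middle of the hood's round steel bar handle, 14 mm across, 150 mm long, on stand-offs 65 mm either side; centre line 38 mm off the hood's skirt. Closed, it is 130 mm above the bench on the robot's side, 242 mm before the hinge axis and 5 mm below it; the apron beneath is 73 mm high. Hood axes: y along the bar, x to the hinge. Pinched, the bar can turn in the fingers as the hood swings.
- hood_hinge (a point): Middle of the hood's hinge axis at the rear of the labeller (fixed black machine, 340 x 270 mm, yaw varies), 135 mm above the bench. y along the axis, x level from the handle's side to the rear, z up. The hood: grey steel frame 204 x 240 mm with a clear window, skirts 65 mm deep, top 149 mm above the bench when closed.
- hood (a joint): Opening angle of the hood, rad: 0 closed, grows as the handle rises, stop at 1.5. It weighs 0.8 kg, partly carried by hinge springs. Balance point 0.873 (50 degrees): below it the hood falls shut, above it the springs throw it up; it stays nowhere in between by itself. Lift needed at the handle: about 1.3 N when closed, falling to nothing at the balance point.
- can_a: Filled drinks can, bare aluminium, 66 mm across, 115 mm tall, standing before the left front corner of the labeller. Origin at the centre of its underside. Bystander.
- can_b: Same can, standing before the right front corner of the labeller. Origin at the centre of its underside. Bystander.
- can_c: Same can, standing left of the labeller's rear. Origin at the centre of its underside. Bystander.
- tape_dispenser: Black bench tape dispenser, 130 mm by 50 mm, 89 mm tall, right of the labeller's rear. Origin at the centre of its underside. Bystander.
- tub: White plastic jar with lid, 100 mm across, 130 mm tall, at the left. Origin at the centre of its underside. Bystander.
- jug: Clear plastic measuring jug with handle, 104 mm across, 160 mm tall, at the right. Origin at the centre of its underside. Bystander.
- knife: Utility knife lying flat, 130 mm long, 14 mm high, along the left flank of the labeller. Origin at the underside of its handle's middle. Bystander.

How it is judged (in metres and radians):
On the way, in this order (a step that is already met when the one before it is completed fails the run):
1. the hub is pressed fully home on the label roll, the hood still down (value of joint hub above 0.0125 m and value of joint hood below 0.15 rad), for 0.2 s.
2. the hood is raised past its balance point by the handle (value of joint hood above 0.9 rad and contact force between hood and the fingers above 0.05 N and distance between the grasp point and hood_handle below 0.09 m), for 0.1 s.
At the end, for the whole second after the job is handed in: The hub is home (at least 12.5 of its 14 mm), and the fingers hold the hood still at its handle (grasp point within 90 mm of the bar's middle) (under 0.06 rad/s) between 0.69 and 0.86 rad open, that is about 1 to 10 degrees below its balance point of 0.873 rad (value of joint hub above 0.0125 m and value of joint hood between 0.69 and 0.86 rad and velocity of joint hood between -0.06 and 0.06 rad/s and contact force between hood and the fingers above 0.05 N and distance between the grasp point and hood_handle below 0.09 m); the arm keeps its last pose, push and grip.
It fails at once if the hood flew up towards its stop (more than 1.3 rad open) (value of joint hood above 1.3 rad).
It fails at once if the hood was let drop (closing faster than 2 rad/s) (velocity of joint hood below -2 rad/s).
It fails at once if a bystander was pushed away or knocked over (distance of any of can_a, can_b, can_c, tape_dispenser, tub, jug, knife from where it was at the start of the episode above 0.03 m or angle between any of can_a, can_b, can_c, jug, tub's own z axis and vertical above 0.5 rad).
It also fails if it takes over 45 s, if anything falls off the work surface, if the arm or the gripper's body presses on something with over 40 N, if the wrist force passes 120 N, or if a joint passes its speed limit or range.

## Working session

There is one attempt and no reset: what is moved stays moved. The work goes in short steps, Python scripts to look and compute and a shell command to move; the robot and the scene stay as the last step left them, time stands still between calls to the robot, and variables do not carry over. Pictures are saved under pics/ and viewed, and the job is handed in when it is done.

```bash
mkdir -p pics; cat > h.py <<'E'
from workcell import manip
import numpy as np, cv2
def snap(n,tag):
    c=manip.calibration(n); p,d=manip.read_camera(n)
    cv2.imwrite(f'pics/{tag}.png',p); np.savez(f'{tag}.npz',d=d,K=c['mtx'],T=c['extrinsics'],p=p)
def load(tag):
    return np.load(f'{tag}.npz')
def cloud(tag):
    z=load(tag); d=z['d'].astype(float);K=z['K'];T=z['T']
    v,u=np.mgrid[:400,:640]
    P=np.stack([(u-K[0,2])*d/K[0,0],(v-K[1,2])*d/K[1,1],d],-1)@T[:3,:3].T+T[:3,3]
    P[d<=0]=np.nan
    return P
E
python3 - <<'E'
from h import *
print(manip.read_state())
for n in ['top','side']: snap(n,n+'0')
for n in ['top','side']:
    c=manip.calibration(n);print(c)
E
```

```text
{'t': 0.0, 'joints': array([ 1.12398898e+00,  3.14220126e-01, -4.80626134e-02,  1.21017346e+00,
       -3.81207088e-05,  1.57078093e+00]), 'joint_velocities': array([-2.53038798e-03, -1.19838085e-03,  5.30398550e-04,  9.31980815e-05,
        1.57415521e-05, -4.77229653e-04]), 'joint_efforts': array([-3.56626209e-03, -5.39590216e+01,  3.39748836e+01,  1.93196040e-02,
       -3.55136872e-04, -1.19001683e-05]), 'ee_pos': array([259.04048717, 540.62797973, 255.44526275]), 'orientation': array([ 2.21542389e-01,  9.75150389e-01, -8.13535033e-04, -1.65292394e-04]), 'force': array([-0.31165088,  0.01592731,  0.54922338]), 'torque': array([-0.00240195,  0.04938544, -0.00878765]), 'finger_gap': 85.45492104997857}
{'mtx': array([[439.32412538,   0.        , 322.47849075],
       [  0.        , 439.32412538, 200.94415866],
       [  0.        ,   0.        ,   1.        ]]), 'extrinsics': array([[ 2.87613144e-03, -9.90003862e-01,  1.41010928e-01,
         3.64060641e+02],
       [-9.99965313e-01, -3.94955743e-03, -7.33308717e-03,
         9.58121618e+00],
       [ 7.81671538e-03, -1.40984946e-01, -9.89980881e-01,
         1.42287505e+03],
       [ 0.00000000e+00,  0.00000000e+00,  0.00000000e+00,
         1.00000000e+00]])}
{'mtx': array([[376.50963518,   0.        , 319.55664795],
       [  0.        , 376.50963518, 200.1580804 ],
       [  0.        ,   0.        ,   1.        ]]), 'extrinsics': array([[ 9.99390684e-01, -1.69805645e-02,  3.04946212e-02,
         4.93900339e+02],
       [-3.46828416e-02, -5.81235761e-01,  8.12995751e-01,
        -1.04435019e+03],
       [ 3.91943760e-03, -8.13558019e-01, -5.81470539e-01,
         8.71530579e+02],
       [ 0.00000000e+00,  0.00000000e+00,  0.00000000e+00,
         1.00000000e+00]])}
```

View pics/top0.png

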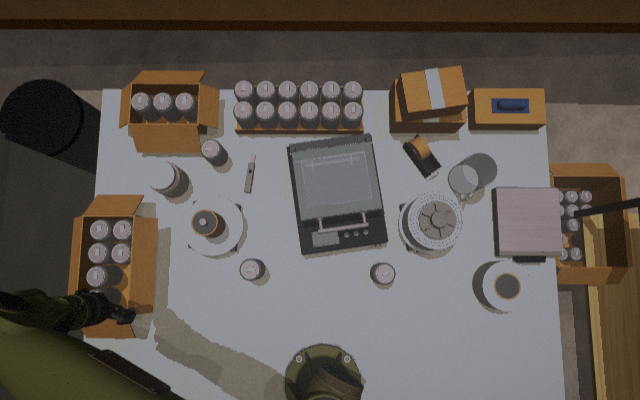

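View pics/side0.png

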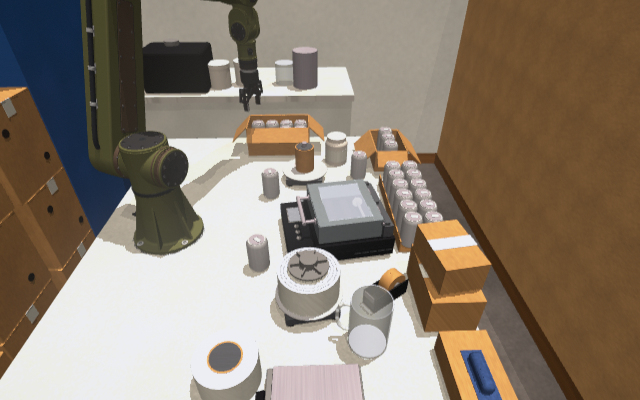

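The full roll with the hub is right of the labeller, at about (435,220) in the top view. The bare core is at the left, (205,222). The hood handle runs from about (315,222) to (372,215). I'll enlarge these.

```bash
python3 - <<'E'
from h import *
p=load('top0')['p']
cv2.imwrite('pics/top0c.png',cv2.resize(p[130:265,280:480],None,fx=4,fy=4,interpolation=cv2.INTER_CUBIC))
P=cloud('top0')
np.set_printoptions(precision=0,suppress=True,linewidth=200)
for uv in [(440,219),(436,214),(315,222),(343,219),(372,215),(205,222),(252,270),(383,273),(330,180),(293,153),(373,142),(303,250),(385,243)]:
    print(uv,P[uv[1],uv[0]])
# hub top: z 164..185 near
m=(P[...,2]>155)&(P[...,2]<190)
n,l,s,c=cv2.connectedComponentsWithStats(m.astype(np.uint8))
for i in range(1,n):
    if s[i,4]>30: print(s[i],c[i],np.nanmedian(P[l==i],axis=0))
E
```

```text
(440, 219) [ 490. -333.  184.]
(436, 214) [ 505. -325.  176.]
(315, 222) [490.  22.  83.]
(343, 219) [500. -64.  78.]
(372, 215) [ 512. -153.   81.]
(205, 222) [480. 334. 175.]
(252, 270) [345. 207. 113.]
(383, 273) [ 337. -179.  116.]
(330, 180) [608. -22. 147.]
(293, 153) [690.  88. 147.]
(373, 142) [ 765. -169.    2.]
(303, 250) [405.  59.  71.]
(385, 243) [ 430. -203.    3.]
[397  77  69  42 319] [423. 107.] [ 814. -285.  173.]
[462 152  36  34 147] [480. 168.] [ 644. -465.  159.]
[419 201  38  37 871] [438. 219.] [ 491. -330.  159.]
[192 211  26  24 165] [206. 221.] [483. 336. 158.]
[298 373  15  19  52] [306. 380.] [ 54.  44. 169.]
```

View pics/top0c.png

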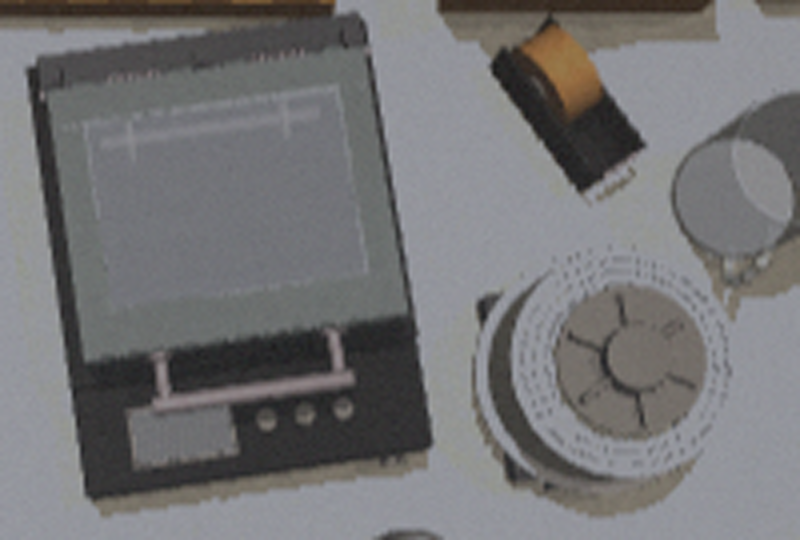

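```bash
cat >> h.py <<'E'
def ray(tag,uv,zz):
    z=load(tag);K=z['K'];T=z['T']
    r=T[:3,:3]@np.array([(uv[0]-K[0,2])/K[0,0],(uv[1]-K[1,2])/K[1,1],1])
    return T[:3,3]+r*(zz-T[2,3])/r[2]
E
python3 - <<'E'
from h import *
np.set_printoptions(precision=1,suppress=True,linewidth=200)
P=cloud('top0')
cr=lambda x,y:(280+(x+.5)/4-.5,130+(y+.5)/4-.5)
a=ray('top0',cr(153,405),130);b=ray('top0',cr(355,380),130);print(a,b,(a+b)/2,np.linalg.norm(a-b),np.degrees(np.arctan2(b[0]-a[0],-(b[1]-a[1]))))
for q in [(83,362),(412,317),(367,48),(47,87)]: print('hoodcorner',ray('top0',cr(*q),149))
# bar points by depth
sub=P[218:238,314:374].reshape(-1,3); s=sub[(sub[:,2]>115)&(sub[:,2]<148)]
print(len(s));print(s[:60])
# hub
hc=ray('top0',cr(643,355),178);print('hub',hc)
Q=P.reshape(-1,3);r=np.hypot(Q[:,0]-hc[0],Q[:,1]-hc[1])
print('hubtop',np.nanmedian(Q[(r<18)&(Q[:,2]>150)],axis=0),'flange',np.nanmedian(Q[(r>30)&(r<50)],axis=0),'roll',np.nanmedian(Q[(r>62)&(r<80)],axis=0))
E
```

```text
[459.2  13.3 130. ] [ 478.1 -135.7  130. ] [468.6 -61.2 130. ] 150.21189119421228 7.25674621572976
hoodcorner [488.9  64.3 149. ]
hoodcorner [ 522.8 -175.8  149. ]
hoodcorner [ 725.2 -145.5  149. ]
hoodcorner [694.1  93.1 149. ]
303
[[ 495.9   24.8  142.7]
 [ 496.7   21.9  134.6]
 [ 496.7   19.   135.2]
 [ 496.5   16.   137. ]
 [ 496.    13.1  142.1]
 [ 496.5   10.1  137.7]
 [ 496.4    7.2  137.9]
 [ 496.     4.3  142. ]
 [ 496.5    1.3  137.8]
 [ 497.3   -1.7  130.3]
 [ 498.1 -117.4  126.3]
 [ 497.2 -119.5  135.5]
 [ 497.1 -122.3  136.5]
 [ 497.2 -125.4  135.5]
 [ 493.7   19.   135.3]
 [ 492.8   16.   144. ]
 [ 493.6   13.1  136.8]
 [ 493.7   10.1  136.1]
 [ 494.2    7.2  130.9]
 [ 493.5    4.2  137.5]
 [ 494.4 -119.6  133.8]
 [ 494.2 -122.4  135.6]
 [ 490.9   13.1  133.8]
 [ 490.8   10.1  135.5]
 [ 490.6    7.2  137. ]
 [ 491.1    4.2  132.8]
 [ 491.5 -119.7  133. ]
 [ 491.6 -122.8  131.6]
 [ 491.3 -125.4  135.1]
 [ 487.7   13.   136.2]
 [ 488.1   10.1  132.5]
 [ 487.4    7.2  139.7]
 [ 488.1    4.2  133.1]
 [ 488.8 -119.9  130. ]
 [ 489.  -123.1  128.5]
 [ 488.5 -125.5  133.6]
 [ 489.  -129.   128.5]
 [ 484.7   10.1  137. ]
 [ 484.6    7.2  138.2]
 [ 485.     4.2  134.4]
 [ 485.1 -116.2  137.4]
 [ 485.6 -119.6  132.7]
 [ 485.3 -122.2  136.4]
 [ 484.9 -124.8  140.2]
 [ 486.  -128.9  128.7]
 [ 485.5 -131.3  134.3]
 [ 482.1   10.1  133.3]
 [ 482.1    7.1  133.2]
 [ 482.3    4.2  131.6]
 [ 482.3  -95.8  135.8]
 [ 482.8  -99.2  129.7]
 [ 482.7 -102.   131.6]
 [ 482.8 -105.1  130. ]
 [ 482.2 -107.4  137.3]
 [ 482.  -110.1  139.6]
 [ 482.2 -113.3  137.1]
 [ 482.1 -116.1  138.2]
 [ 482.  -118.9  139.4]
 [ 482.6 -122.5  133. ]
 [ 482.1 -124.9  138.3]]
hub [ 492.5 -336.1  178. ]
hubtop [ 493.4 -335.6  178.1] flange [ 492.6 -335.8  156.7] roll [ 491.5 -335.2  138.6]
```

```bash
python3 - <<'E'
from h import *
p=load('side0')['p']
cv2.imwrite('pics/side0c.png',cv2.resize(p[155:335,230:430],None,fx=4,fy=3.3,interpolation=cv2.INTER_CUBIC))
E
```

```text
(no output)
```

View pics/side0c.png

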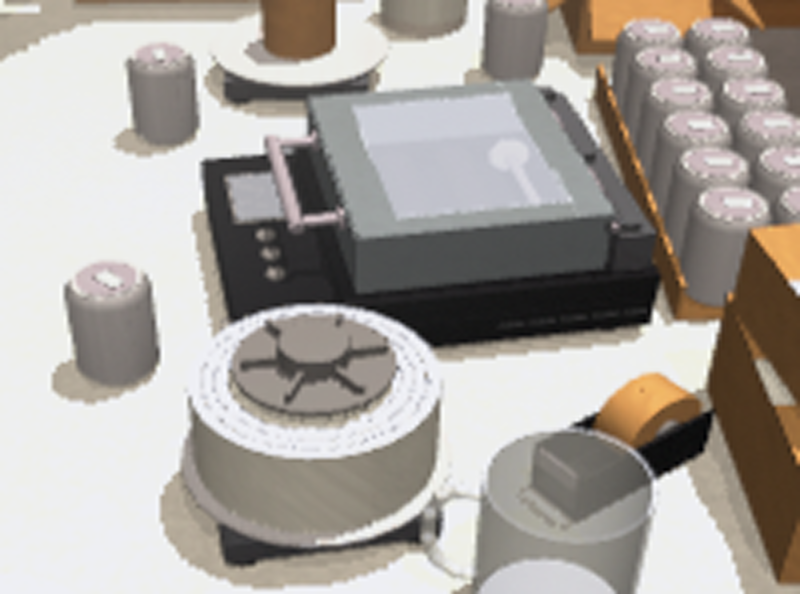

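The hub boss top is at about (493,-336,178). The handle middle is at about (468,-61,130), hood yaw is about 8°, and the hinge is near (708,-27,135). I'll move toward the hub with the fingers shutting and the yaw turning.

```bash
python3 -m crank '0.018 -0.035 0 0 0 -0.04 0;0.018 -0.035 0 0 0 -0.04 0;0.018 -0.035 0 0 0 -0.04 0;0.018 -0.035 0 0 0 -0.04 0;0.018 -0.035 0 0 0 -0.04 0;0.018 -0.035 0 0 0 -0.04 0;0.018 -0.035 0 0 0 -0.04 0;0.018 -0.035 0 0 0 -0.04 0;0.018 -0.035 0 0 0 -0.04 0;0.018 -0.035 0 0 0 -0.04 0' 30; python3 -m crank '0.004 -0.035 0 0 0 -0.04 0;0.004 -0.035 0 0 0 -0.04 0;0.004 -0.035 0 0 0 -0.04 0;0.004 -0.035 0 0 0 -0.04 0;0.004 -0.035 0 0 0 -0.04 0;0.004 -0.035 0 0 0 -0.04 0;0.004 -0.035 0 0 0 -0.04 0;0.004 -0.035 0 0 0 -0.04 0;0.004 -0.035 0 0 0 -0.04 0;0.004 -0.035 0 0 0 -0.04 0'
```

```text
t: 0.93
ee_pos: [439.5, 189.2, 256.1]
orientation: [0.412, 0.911, -0.0, -0.0]
force: [0.3, 1.4, -0.3]
finger_gap: 0.1
t: 1.77
ee_pos: [478.8, -160.6, 256.0]
orientation: [0.585, 0.811, -0.0, -0.0]
force: [1.6, -0.1, -0.3]
finger_gap: -0.1
```

```bash
python3 -m crank '0.003 -0.035 0 0 0 -0.04 0;0.003 -0.035 0 0 0 -0.04 0;0.003 -0.035 0 0 0 -0.04 0;0.003 -0.035 0 0 0 -0.04 0;0.002 -0.035 0 0 0 -0.02 0;0 0 0 0 0 0 0;0 0 0 0 0 0 0' ; python3 - <<'E'
from h import *
s=manip.read_state();print(s['ee_pos'],s['joints'],s['force'])
snap('wrist','w1');snap('side','s1')
a=load('w1')['p'];b=load('s1')['p'][100:350,180:440]
cv2.imwrite('pics/s1c.png',cv2.resize(b,None,fx=2.4,fy=2.4))
E
```

```text
t: 2.35
ee_pos: [492.7, -335.3, 255.3]
orientation: [0.655, 0.755, -0.0, -0.001]
force: [-0.4, 0.2, 0.2]
finger_gap: -0.0
[ 492.67446827 -335.30970912  255.27793344] [-5.97653274e-01  3.07495938e-01 -5.76116538e-02  1.20723278e+00
  1.41702947e-04  8.31858850e-01] [-0.37184669  0.21314126  0.18397436]
```

View pics/w1.png

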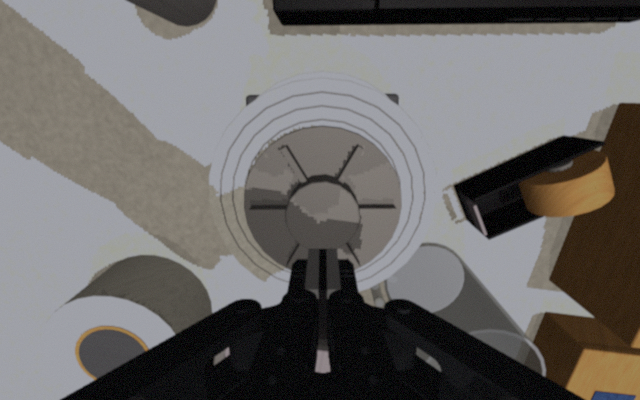

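View pics/s1c.png

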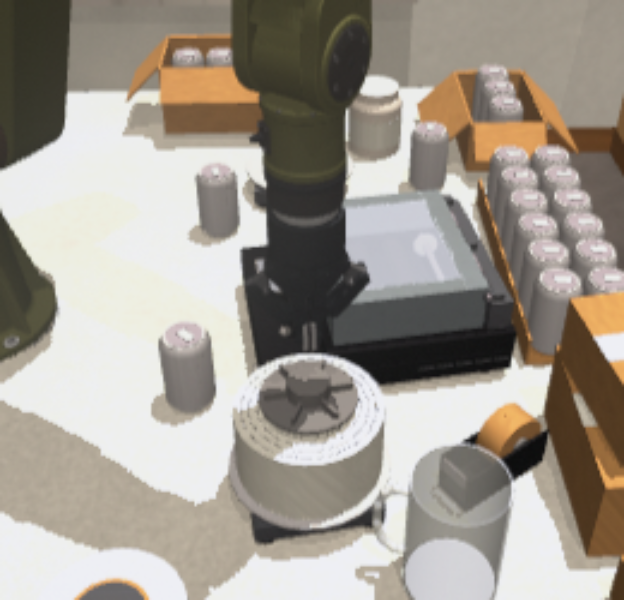

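The wrist view shows the boss centred at about (323,212), with the fingertips above it. I'll check that against my hub estimate.

```bash
python3 - <<'E'
from h import *
print(ray('w1',(323,213),178)); P=cloud('w1'); print(P[205,320],P[225,330],P[180,280])
E
python3 -m crank '0 0 -0.015 0 0 0 0;0 0 -0.015 0 0 0 0;0 0 -0.012 0 0 0 0;0 0 0 0 0 0 0'
```

```text
[ 493.05416347 -325.630858    178.        ]
[ 490.56932451 -321.42052012  175.9115108 ] [ 498.75143846 -333.99102422  175.24555425] [ 462.24657777 -314.9391344   153.92176547]
t: 2.78
ee_pos: [492.0, -331.4, 211.9]
orientation: [0.654, 0.757, -0.0, -0.002]
force: [-0.7, 0.2, 0.5]
finger_gap: 0.0
```

```bash
python3 -m crank '0 0.001 -0.004 0 0 0 0;0 0.001 -0.004 0 0 0 0;0 0 -0.003 0 0 0 0;0 0 -0.002 0 0 0 0;0 0 0 0 0 0 0'; python3 - <<'E'
from h import *
snap('side','s2')
cv2.imwrite('pics/s2c.png',cv2.resize(load('s2')['p'][190:340,230:380],None,fx=4,fy=4,interpolation=cv2.INTER_CUBIC))
E
```

```text
t: 3.2
ee_pos: [493.5, -331.7, 201.7]
orientation: [0.654, 0.756, 0.0, 0.0]
force: [0.6, 0.1, 0.8]
finger_gap: 0.1
```

View pics/s2c.png

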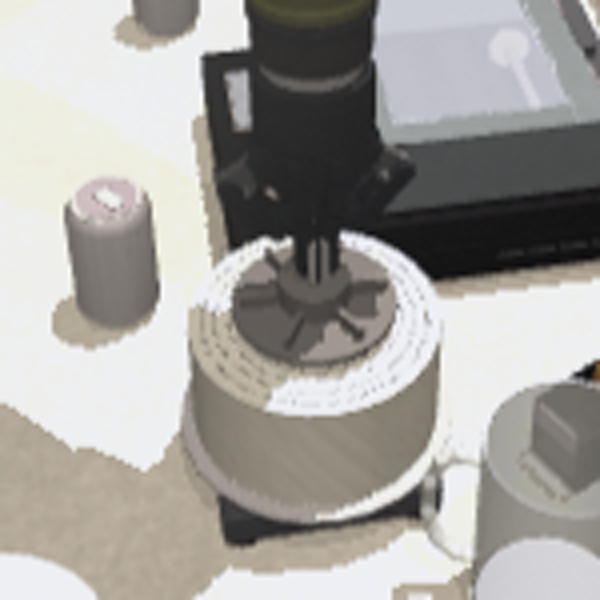

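The fingers are centred over the boss. I'll press on.

```bash
python3 -m crank '0 0 -0.003 0 0 0 0;0 0 0 0 0 0 0'; python3 -m crank '0 0 -0.003 0 0 0 0;0 0 0 0 0 0 0';python3 -m crank '0 0 -0.003 0 0 0 0;0 0 0 0 0 0 0'
```

```text
t: 3.42
ee_pos: [493.5, -331.9, 198.7]
orientation: [0.654, 0.756, 0.0, 0.0]
force: [-0.5, 0.5, 2.3]
finger_gap: -0.6
t: 3.58
ee_pos: [493.5, -331.9, 195.6]
orientation: [0.654, 0.756, 0.0, 0.0]
force: [-0.5, 1.6, 3.3]
finger_gap: -0.0
t: 3.75
ee_pos: [493.5, -331.9, 192.6]
orientation: [0.654, 0.756, 0.0, 0.0]
force: [0.9, 2.2, 3.1]
finger_gap: 0.5
```

```bash
python3 -m crank '0 0 -0.002 0 0 0 0;0 0 0 0 0 0 0'; python3 -m crank '0 0 -0.002 0 0 0 0;0 0 0 0 0 0 0';python3 -m crank '0 0 -0.001 0 0 0 0;0 0 0 0 0 0 0'
```

```text
t: 3.92
ee_pos: [493.5, -331.9, 191.0]
orientation: [0.654, 0.756, 0.0, 0.0]
force: [0.5, 2.0, 6.6]
finger_gap: 0.1
t: 4.08
ee_pos: [493.6, -331.9, 190.9]
orientation: [0.654, 0.756, 0.0, 0.001]
force: [-4.5, 4.9, 18.8]
finger_gap: 0.1
t: 4.25
ee_pos: [493.6, -331.9, 190.9]
orientation: [0.654, 0.756, 0.0, 0.001]
force: [-7.1, 7.1, 24.8]
finger_gap: -0.2
```

Solid stop reached: TCP 190.9, so the tip is at about 166, with 25 N. I'll hold briefly, lift and check.

```bash
python3 -m crank '0 0 0 0 0 0 0;0 0 0 0 0 0 0;0 0 0.005 0 0 0 0;0 0 0.02 0 0 0 0;0 0 0.02 0 0 0 0;0 0 0.02 0 0 0 0;-0.002 0.02 0 0 0 0 0;-0.003 0.03 0 0 0 0 0;-0.003 0.03 0 0 0 0 0;-0.003 0.03 0 0 0 0 35'; python3 -m crank '-0.003 0.03 0 0 0 0 35;-0.003 0.03 0 0 0 0 35;-0.003 0.03 0 0 0 0 35;-0.003 0.03 0 0 0 0 35;-0.002 0.03 0 0 0 0 35;0 0.01 0 0 0 0 35;0 0 0 0 0 0 35;0 0 0 0 0 0 35'; python3 - <<'E'
from h import *
s=manip.read_state();print(s['ee_pos'],s['joints'],s['force'])
snap('wrist','w3');snap('top','t3')
P=cloud('t3');Q=P.reshape(-1,3);r=np.hypot(Q[:,0]-492.5,Q[:,1]+335)
print('hubtop',np.nanmedian(Q[(r<18)&(Q[:,2]>150)],axis=0),'flange',np.nanmedian(Q[(r>30)&(r<50)],axis=0))
E
```

```text
t: 5.08
ee_pos: [481.9, -221.3, 252.0]
orientation: [0.655, 0.756, -0.0, 0.0]
force: [1.2, 0.4, 0.9]
finger_gap: 10.8
t: 5.75
ee_pos: [468.5, -62.1, 252.3]
orientation: [0.654, 0.757, -0.0, 0.0]
force: [-0.3, -0.3, -0.5]
finger_gap: 29.9
[468.4588782  -62.10992747 252.2567187 ] [-1.31180922e-01  7.59531976e-02 -3.48744399e-01  1.14582170e+00
 -9.79137411e-04  1.29447479e+00] [-0.30909252 -0.34871237 -0.49151138]
hubtop [ 491.96524456 -334.87734029  166.25980637] flange [ 491.19099536 -334.23075927  145.07506491]
```

View pics/w3.png

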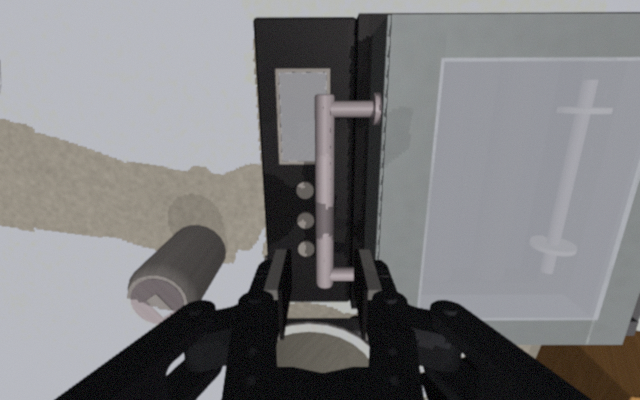

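View pics/t3.png

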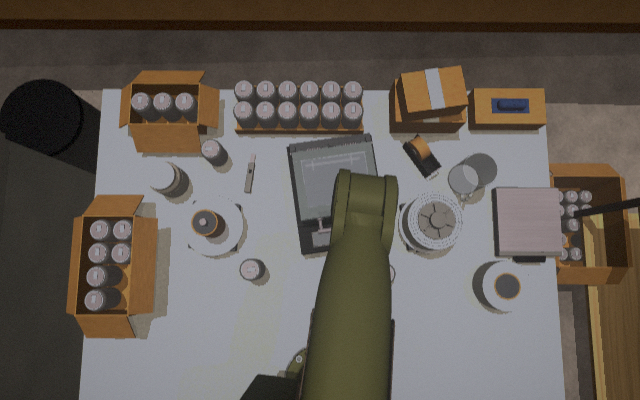

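Hub top now reads 166.3 mm, so it is home. In the wrist view the bar runs vertically at u≈325 (v 97–287), midway between the fingers (280 and 368), so the yaw is aligned.

```bash
python3 - <<'E'
from h import *
a=ray('w3',(325,97),130);b=ray('w3',(325,287),130);print(a,b,(a+b)/2,np.linalg.norm(a-b),np.degrees(np.arctan2(b[0]-a[0],a[1]-b[1])))
E
python3 -m crank '0 0.001 -0.03 0 0 0 35;0 0 -0.03 0 0 0 35;0 0 -0.025 0 0 0 35;0 0 -0.01 0 0 0 35;0 0 0 0 0 0 35'
python3 - <<'E'
from h import *
s=manip.read_state();print(s['ee_pos'],s['force'])
snap('wrist','w4');snap('side','s4')
cv2.imwrite('pics/s4c.png',cv2.resize(load('s4')['p'][150:300,240:400],None,fx=4,fy=4,interpolation=cv2.INTER_CUBIC))
E
```

```text
[460.37002547  15.05501079 130.        ] [ 482.48078107 -132.48785848  130.        ] [471.42540327 -58.71642384 130.        ] 149.1904279278358 8.522913413506918
t: 6.27
ee_pos: [466.3, -61.7, 154.9]
orientation: [0.655, 0.756, -0.001, -0.002]
force: [-0.7, 0.1, 0.0]
finger_gap: 30.0
[466.3421427  -61.71296676 154.93599197] [-0.69557963  0.10471956  0.0229497 ]
```

View pics/w4.png

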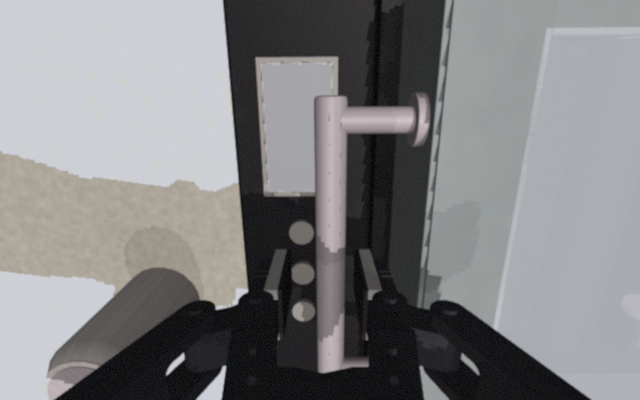

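View pics/s4c.png

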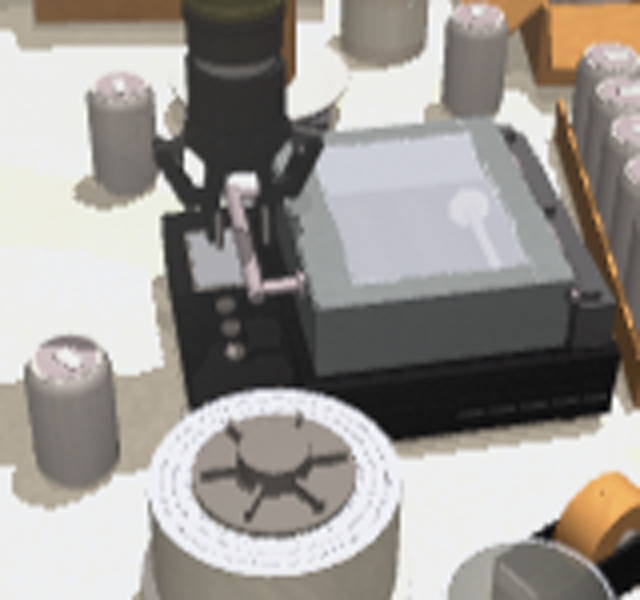

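The bar (u≈330) lies slightly rearward of the jaw centre (u≈323), and the rear finger clears the skirt. I'll shift +2 mm in x, go down and close gently.

```bash
python3 -m crank '0.002 0.001 -0.01 0 0 0 35;0 0 -0.01 0 0 0 35;0 0 0 0 0 0 35;0 0 0 0 0 0 35'; python3 -m crank '0 0 0 0 0 0 25;0 0 0 0 0 0 20;0 0 0 0 0 0 12;0 0 0 0 0 0 5;0 0 0 0 0 0 0;0 0 0 0 0 0 0;0 0 0 0 0 0 0' 30
python3 - <<'E'
from h import *
s=manip.read_state();print(s['ee_pos'],s['force'])
snap('side','s5');snap('wrist','w5')
cv2.imwrite('pics/s5c.png',cv2.resize(load('s5')['p'][150:300,240:400],None,fx=4,fy=4,interpolation=cv2.INTER_CUBIC))
E
```

```text
t: 6.7
ee_pos: [469.9, -59.8, 137.0]
orientation: [0.654, 0.756, -0.0, -0.0]
force: [0.2, -0.1, 0.0]
finger_gap: 29.8
t: 7.28
ee_pos: [469.8, -60.0, 137.4]
orientation: [0.654, 0.756, -0.0, -0.0]
force: [-5.2, -1.9, 4.6]
finger_gap: 12.9
[469.76180797 -59.9892098  137.35817421] [-5.23374231 -1.88332254  4.5547729 ]
```

View pics/s5c.png

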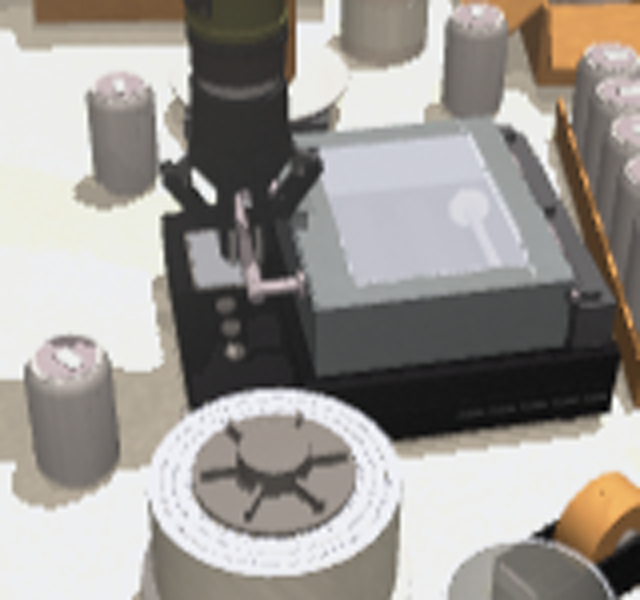

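View pics/w5.png

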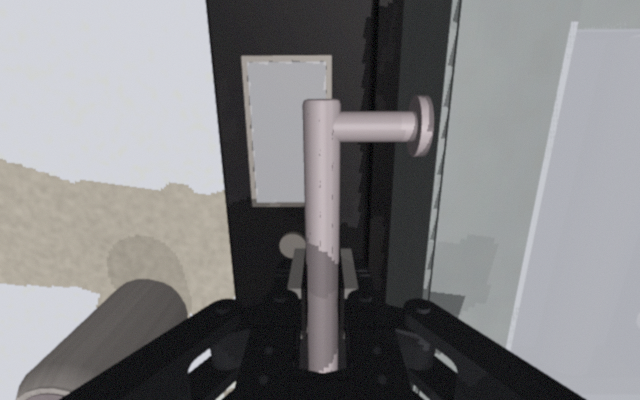

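The bar is pinched (gap 12.9 mm). Next I'll work out the arc.

```bash
python3 - <<'E'
import numpy as np
R=np.hypot(242,5);a=np.arctan2(5,242);th=np.radians(8.2)
f=lambda p:np.array([-R*np.cos(p-a)*np.cos(th),-R*np.cos(p-a)*np.sin(th),R*np.sin(p-a)])*1
q=f(0)
for p in np.arange(0.05,1.01,0.05):
    n=f(p);print(round(p,2),np.round((n-f(p-.05)),1),np.round(n-q,1))
print(f(.9)-q,f(.93)-q,f(.78)-q)
E
```

```text
0.05 [ 0.1  0.  12.1] [ 0.1  0.  12.1]
0.1 [ 0.7  0.1 12.1] [ 0.7  0.1 24.2]
0.15 [ 1.2  0.2 12. ] [ 2.   0.3 36.2]
0.2 [ 1.8  0.3 12. ] [ 3.8  0.5 48.2]
0.25 [ 2.4  0.4 11.8] [ 6.2  0.9 60. ]
0.3 [ 3.   0.4 11.7] [ 9.2  1.3 71.7]
0.35 [ 3.6  0.5 11.5] [12.8  1.8 83.3]
0.4 [ 4.2  0.6 11.3] [17.   2.4 94.6]
0.45 [ 4.7  0.7 11.1] [ 21.7   3.1 105.8]
0.5 [ 5.3  0.8 10.9] [ 26.9   3.9 116.6]
0.55 [ 5.8  0.8 10.6] [ 32.7   4.7 127.2]
0.6 [ 6.3  0.9 10.3] [ 39.    5.6 137.5]
0.65 [ 6.8  1.  10. ] [ 45.8   6.6 147.5]
0.7 [7.3 1.1 9.6] [ 53.1   7.7 157.1]
0.75 [7.8 1.1 9.2] [ 60.9   8.8 166.3]
0.8 [8.2 1.2 8.8] [ 69.1  10.  175.1]
0.85 [8.6 1.2 8.4] [ 77.7  11.2 183.5]
0.9 [9.  1.3 7.9] [ 86.8  12.5 191.5]
0.95 [9.4 1.4 7.5] [ 96.2  13.9 198.9]
1.0 [9.8 1.4 7. ] [105.9  15.3 205.9]
[ 86.7576014   12.50196134 191.45706229] [ 92.36203456  13.3095725  196.00285578] [ 65.76323365   9.47662674 171.63905176]
```

```bash
python3 -m crank '0 0 0.012 0 0 0 0;0.001 0 0.012 0 0 0 0;0.001 0 0.012 0 0 0 0;0.002 0.001 0.012 0 0 0 0;0 0 0 0 0 0 0'; python3 -m crank '0.002 0 0.012 0 0 0 0;0.003 0 0.012 0 0 0 0;0.004 0.001 0.011 0 0 0 0;0.004 0 0.011 0 0 0 0;0 0 0 0 0 0 0'
python3 - <<'E'
from h import *
s=manip.read_state();print(s['ee_pos'],s['force'],s['torque'],s['joints'])
E
```

```text
t: 7.8
ee_pos: [473.4, -59.4, 186.3]
orientation: [0.654, 0.756, -0.001, -0.0]
force: [-5.8, -2.7, -0.5]
finger_gap: 12.8
t: 8.22
ee_pos: [485.6, -57.7, 232.1]
orientation: [0.654, 0.756, -0.001, -0.002]
force: [-10.2, -0.3, 2.6]
finger_gap: 12.6
[485.61641606 -57.66180022 232.09135183] [-10.1788602   -0.34900946   2.58439532] [-0.0347505   2.18556013  0.02407617] [-1.18183268e-01  1.20719608e-01 -3.45511330e-01  1.10821629e+00
 -4.42011213e-06  1.30861365e+00]
```

```bash
python3 -m crank '0.003 0.001 0.011 0 0 0 0;0.004 0.001 0.011 0 0 0 0;0.006 0.001 0.0105 0 0 0 0;0.006 0.001 0.0105 0 0 0 0;0 0 0 0 0 0 0'
python3 - <<'E'
from h import *
s=manip.read_state();print(s['ee_pos'],s['force'],s['torque'])
snap('side','s6');snap('wrist','w6')
cv2.imwrite('pics/s6c.png',cv2.resize(load('s6')['p'][80:280,230:430],None,fx=3,fy=3,interpolation=cv2.INTER_CUBIC))
E
```

```text
t: 8.63
ee_pos: [506.6, -54.4, 275.8]
orientation: [0.654, 0.756, -0.001, 0.001]
force: [-6.2, -2.4, 2.2]
finger_gap: 12.8
[506.58294914 -54.3932627  275.83837998] [-6.2433995  -2.37912573  2.18417478] [-0.67084853  1.56488659  0.07544421]
```

View pics/s6c.png

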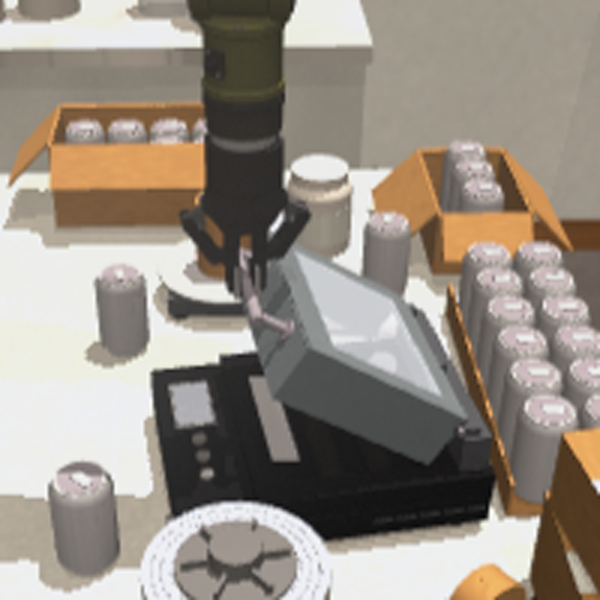

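View pics/w6.png

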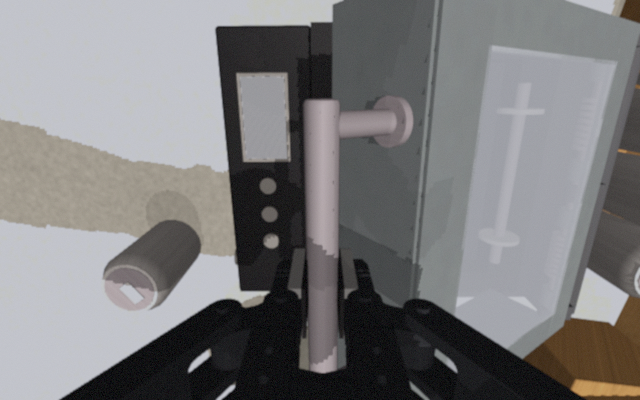

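The hood is following and the pinch is good, at about 0.6 rad. I'll continue up.

```bash
python3 -m crank '0.006 0.001 0.010 0 0 0 0;0.007 0.001 0.0095 0 0 0 0;0.008 0.001 0.009 0 0 0 0;0 0 0 0 0 0 0'; python3 -m crank '0.004 0.001 0.0045 0 0 0 0;0.004 0 0.0045 0 0 0 0;0.004 0.001 0.004 0 0 0 0;0.004 0.001 0.004 0 0 0 0;0.004 0 0.004 0 0 0 0;0 0 0 0 0 0 0'
python3 - <<'E'
from h import *
s=manip.read_state();print(s['ee_pos'],s['force'],s['torque'])
E
```

```text
t: 9.07
ee_pos: [526.8, -51.4, 304.4]
orientation: [0.654, 0.756, -0.001, -0.0]
force: [-10.7, -3.1, 7.7]
finger_gap: 12.8
t: 9.57
ee_pos: [545.9, -48.5, 325.3]
orientation: [0.655, 0.756, -0.001, -0.0]
force: [-12.6, -2.8, 11.8]
finger_gap: 12.7
[545.87754782 -48.51587329 325.32182922] [-12.6262483   -2.77393672  11.76338318] [-0.57722287  2.91131466  0.05883618]
```

```bash
python3 -m crank '0.004 0.001 0.0045 0 0 0 0;0.004 0 0.0045 0 0 0 0;0.004 0.001 0.004 0 0 0 0;0.004 0.001 0.004 0 0 0 0;0 0 0 0 0 0 0;0 0 0 0 0 0 0;0 0 0 0 0 0 0'
python3 - <<'E'
from h import *
s=manip.read_state();print(s['ee_pos'],s['force'],s['torque'])
snap('side','s7');snap('wrist','w7')
p=load('s7')['p'][80:280,230:430]
cv2.imwrite('pics/s7c.png',cv2.resize(p,None,fx=3,fy=3,interpolation=cv2.INTER_CUBIC))
P=cloud('s7');
# hood near-side skirt / front plane fit
for q in [(90,70),(95,75)]: pass
E
```

```text
t: 10.15
ee_pos: [563.4, -45.8, 341.1]
orientation: [0.655, 0.756, -0.001, 0.001]
force: [-4.5, -5.2, 3.5]
finger_gap: 12.7
[563.38663795 -45.81960437 341.14715744] [-4.53548993 -5.24960282  3.49553614] [-1.02503765  1.01579387  0.07129035]
```

View pics/s7c.png

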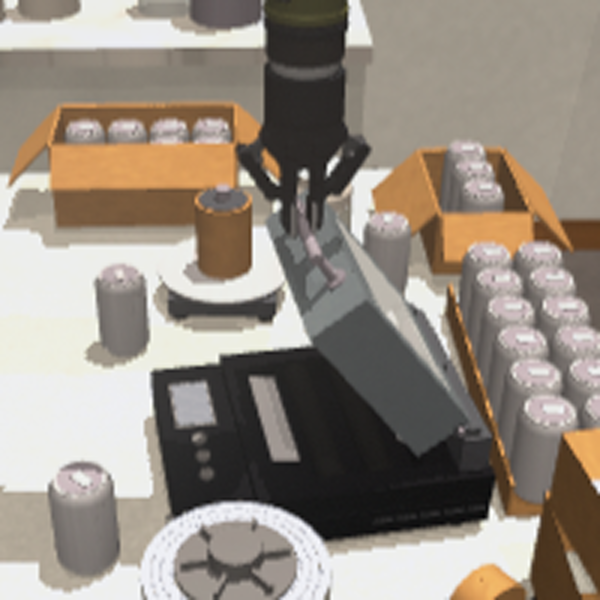

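View pics/w7.png

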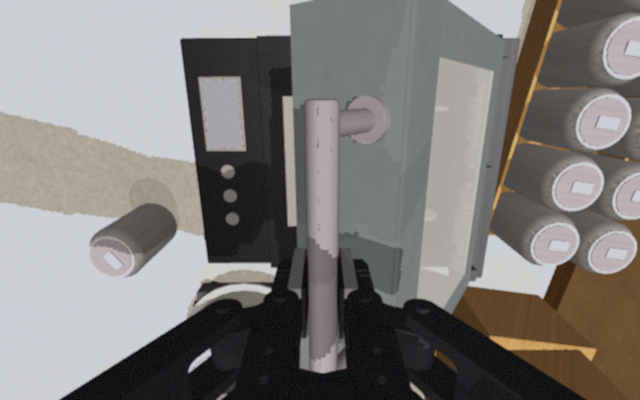

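The hood is up with the handle still pinched. I'll measure its angle independently by fitting the front-skirt plane in the depth images, at wrist pixels about (345–395, 150–240) and (300–330, 20–90).

```bash
cat >> h.py <<'E'
def plane(pts):
    c=np.median(pts,0)
    for k in range(6):
        _,_,V=np.linalg.svd(pts-pts.mean(0),full_matrices=False);n=V[2]
        d=(pts-pts.mean(0))@n; pts=pts[abs(d)<max(3,2*d.std())]
    return n,len(pts),d.std()
E
python3 - <<'E'
from h import *
for tag,boxes in [('w7',[(345,150,395,245),(310,20,395,90),(345,20,395,245)]),('w6',[(345,150,410,245),(345,30,420,90)])]:
    P=cloud(tag)
    for x0,y0,x1,y1 in boxes:
        q=P[y0:y1,x0:x1].reshape(-1,3);q=q[~np.isnan(q[:,0])]
        n,m,s=plane(q); n=n*np.sign(-n[0]); print(tag,n,m,s,'phi',np.arctan2(n[2],np.hypot(n[0],n[1])))
E
```

```text
w7 [-0.58655987 -0.08871509  0.80503239] 4721 0.5376888610731092 phi 0.9357300639825427
w7 [-0.58606611 -0.08701605  0.80557726] 5924 0.5992398108486622 phi 0.9366491121283176
w7 [-0.58946866 -0.08946551  0.80282166] 9584 0.628434354297264 phi 0.9320128475620134
w6 [-0.82788337 -0.12542496  0.54669709] 6145 0.4156857149257227 phi 0.5784145597022219
w6 [-0.82799431 -0.12557164  0.54649537] 4474 0.46491175498332116 phi 0.5781736685088995
```

The skirt plane gives 0.935 rad, past the balance point. I'll add about 0.04 rad for margin, hold, then measure again.

```bash
python3 -m crank '0.004 0.001 0.003 0 0 0 0;0.004 0 0.003 0 0 0 0;0 0 0 0 0 0 0;0 0 0 0 0 0 0;0 0 0 0 0 0 0'
cat >> h.py <<'E'
def phi(tag,boxes):
    P=cloud(tag)
    for x0,y0,x1,y1 in boxes:
        q=P[y0:y1,x0:x1].reshape(-1,3);q=q[~np.isnan(q[:,0])]
        n,m,s=plane(q); n=n*np.sign(-n[0]); print(tag,m,s,'phi',np.arctan2(n[2],np.hypot(n[0],n[1])))
E
python3 - <<'E'
from h import *
s=manip.read_state();print(s['ee_pos'],s['force'],s['torque'])
snap('wrist','w8'); phi('w8',[(345,150,390,240),(310,20,390,90)])
R=np.hypot(242,5);a=np.arctan2(5,242);th=np.radians(8.4)
f=lambda p:np.array([-R*np.cos(p-a)*np.cos(th),-R*np.cos(p-a)*np.sin(th),R*np.sin(p-a)])
for p in [.95,.925,.9,.875,.85,.825,.8,.775]: print(p,np.round(f(p)-f(p+.025),1),np.round(f(p)-f(.975),1))
E
```

```text
t: 10.67
ee_pos: [571.4, -44.6, 347.4]
orientation: [0.655, 0.756, -0.0, 0.001]
force: [-3.6, -4.1, 5.4]
finger_gap: 12.6
[571.39497869 -44.62480826 347.40149991] [-3.58137874 -4.10395732  5.35693243] [-0.85907627  1.04813945  0.05428871]
w8 4024 0.550956638307218 phi 0.9771011864496774
w8 5565 0.5992403601112017 phi 0.9765825382515705
0.95 [-4.8 -0.7 -3.6] [-4.8 -0.7 -3.6]
0.925 [-4.8 -0.7 -3.7] [-9.6 -1.4 -7.2]
0.9 [-4.7 -0.7 -3.8] [-14.3  -2.1 -11. ]
0.875 [-4.6 -0.7 -3.9] [-18.8  -2.8 -15. ]
0.85 [-4.5 -0.7 -4. ] [-23.3  -3.4 -19. ]
0.825 [-4.4 -0.6 -4.1] [-27.6  -4.1 -23.1]
0.8 [-4.3 -0.6 -4.3] [-31.9  -4.7 -27.4]
0.775 [-4.2 -0.6 -4.4] [-36.1  -5.3 -31.7]
```

The hood reads 0.977 rad. I'll ease it back to about 0.775 at roughly 0.3 rad/s.

```bash
python3 -m crank '-0.005 -0.001 -0.0035 0 0 0 0;-0.0048 -0.0007 -0.0037 0 0 0 0;-0.0047 -0.0007 -0.0038 0 0 0 0;-0.0045 -0.0006 -0.004 0 0 0 0;0 0 0 0 0 0 0'; python3 -m crank '-0.0045 -0.0007 -0.004 0 0 0 0;-0.0044 -0.0006 -0.004 0 0 0 0;-0.0043 -0.0006 -0.0043 0 0 0 0;-0.0042 -0.0006 -0.0044 0 0 0 0;0 0 0 0 0 0 0;0 0 0 0 0 0 0;0 0 0 0 0 0 0'
python3 - <<'E'
from h import *
s=manip.read_state();print(s['ee_pos'],s['force'],s['torque'],s['joint_velocities'])
snap('wrist','w9'); phi('w9',[(345,150,390,240),(320,20,400,85)])
snap('side','s9');snap('top','t9')
cv2.imwrite('pics/s9c.png',cv2.resize(load('s9')['p'][80:280,230:430],None,fx=3,fy=3,interpolation=cv2.INTER_CUBIC))
E
```

```text
t: 11.13
ee_pos: [551.9, -47.5, 331.9]
orientation: [0.655, 0.756, -0.0, 0.001]
force: [-3.1, -3.7, 5.8]
finger_gap: 12.5
t: 11.72
ee_pos: [534.7, -50.0, 314.8]
orientation: [0.655, 0.756, -0.0, 0.0]
force: [-1.8, -4.3, 4.7]
finger_gap: 12.8
[534.68145197 -49.98638135 314.83004091] [-1.7918822  -4.25731731  4.69924214] [-0.98580404  0.42375626  0.04230892] [ 0.00024325 -0.00050283  0.00316608  0.00067747 -0.00016109 -0.00062766]
w9 4035 0.4841953479260786 phi 0.7711720225345193
w9 5180 0.5268010292564601 phi 0.7751227607956599
```

View pics/w9.png

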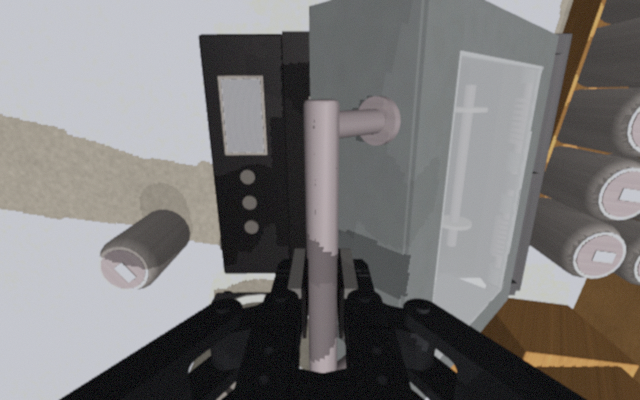

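View pics/s9c.png

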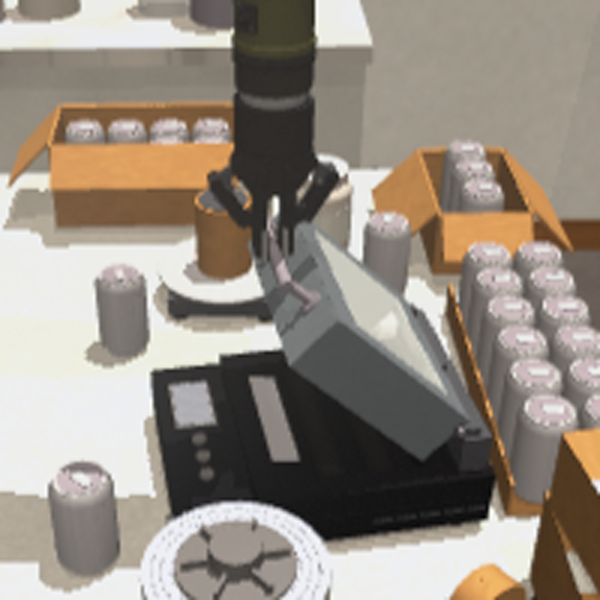

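View pics/t9.png

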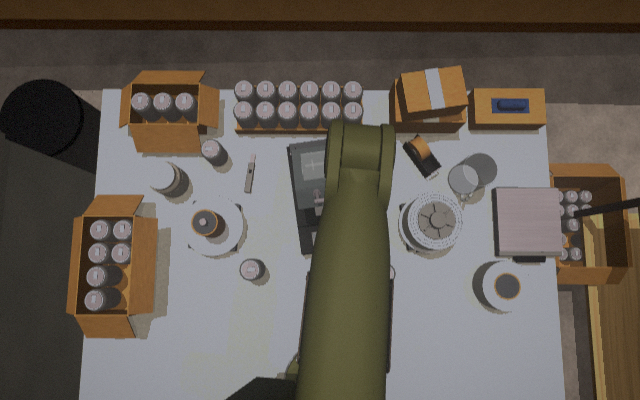

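The hood stands at about 0.773 rad with the handle in the pinch. The bystanders are where they were, and the hub is still down. I'll let it settle, measure once more and hand in.

```bash
python3 -m crank '0 0 0 0 0 0 0;0 0 0 0 0 0 0;0 0 0 0 0 0 0;0 0 0 0 0 0 0;0 0 0 0 0 0 0;0 0 0 0 0 0 0'
python3 - <<'E'
from h import *
snap('wrist','w10'); phi('w10',[(345,150,390,240),(320,20,400,85)])
s=manip.read_state();print(s['t'],s['ee_pos'],s['force'],s['finger_gap'])
P=cloud('t9');Q=P.reshape(-1,3);r=np.hypot(Q[:,0]-492.5,Q[:,1]+335)
print('hubtop',np.nanmedian(Q[(r<18)&(Q[:,2]>150)],axis=0))
print(manip.finish_job())
E
```

```text
t: 12.37
ee_pos: [534.7, -50.0, 314.9]
orientation: [0.655, 0.756, -0.0, 0.0]
force: [-3.3, -5.2, 3.5]
finger_gap: 12.8
w10 4033 0.48283420277589556 phi 0.7739625510035428
w10 5173 0.5338902277578803 phi 0.7745048342450055
12.4167 [534.70948365 -49.97566226 314.92974425] [-2.66237896 -5.11659771  3.77445874] 12.645137236960478
hubtop [ 492.16091854 -335.33608659  166.26870369]
the job is handed in; nothing more can be done
None
```

The hub is fully home, and the arm is holding the hood still by its handle at about 0.774 rad, roughly 5.7° below the balance point. The job is handed in, at about 12.4 s of the 45 s; no verdict is reported.

- **Hub:** I pressed it to its solid stop at about 25 N. The camera then read its top at 166.3 mm, against 166 mm when home, and it read the same at the end.
- **Hood:** I pinched the bar at its middle and raised the hood to about 0.977 rad, past the 0.873 balance point. I then eased it back at about 0.3 rad/s. The last two readings, about 0.6 s apart, were 0.771–0.775 and 0.774–0.775 rad, so it is not moving. The grip is firm, with the fingers 12.6–12.8 mm apart on the 14 mm bar.
- **Other items:** the final side and top views show no movement in the things I could see. The arm hides can_b in the top view; the side view shows it standing in place.
- **Disagreements:** the wrist camera put the hub about 10 mm from where the top camera did in y. I went by the top view, and the side view confirmed the fingers were on the boss. My first arc for the hood was 1–2 mm too close to the hinge, giving up to about 17 N at the wrist, and I corrected it on the way up.

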